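# Raise the lift tray four clicks and pluck the brass axle bush into the tilting tin bin

### The arm

A 6-joint arm with a two-finger parallel gripper is mounted at the origin on the work surface. World frame = base frame: x ahead of the robot, y to its left, z up, the work surface at z = 0. Lengths are in m, angles in rad, forces in N, time in s.
With the tool pointing down it reaches from about 0.425 to 0.95 m from the base axis. Payload 3.5 kg.
Tool frame: the origin (TCP) lies midway between the tips of the shut fingers; the grasp point (between the pads) lies 19 mm behind it; z points along the fingers, y is the direction in which the jaws open and shut (so a half turn about z gives the same grasp; the last joint's range is limited). The gripper opens to 85 mm and grips with 20 to 120 N. Pads are 22 mm wide; open, the fingers measure 114 mm over their backs; the gripper's body (76 mm by 85 mm) begins 54 mm behind the grasp point. The pads swing forward as they close: fully open they stand 13 mm farther back than shut.
Start: joints at [-0.15, 0.286, 1.577, -0, 1.279, -0.15], TCP at [0.675, 0, 0.231] pointing down, gripper open.
Joint ranges: [-2.77, 2.77], [-0.9, 2.22], [0.21, 2.48], [-1.53, 4.67], [0.24, 2.81], [-2.84, 2.84]. Speed limits (rad/s): [2.79, 2.79, 3.14, 3.14, 3.14, 3.14].

### API

Orientations are given as a unit quaternion [x, y, z, w].
In Python, from plant import * gives the robot as it stands.
- The arm moves only by the shell command python3 -m jog 'ROWS' [FORCE]. ROWS is a JSON object of lists of equal length, an entry for each row: "travel": the shift along the world's x, y, z in mm, a list of three; "dr": the turn, a rotation vector about the world's x, y, z in degrees, a list of three; "jaw": the closure in counts, from 0 (fully open) to 255 (shut). In form: {"travel": [[x, y, z], ...], "dr": [[wx, wy, wz], ...], "jaw": [jaw, ...]}. A call has 1 to 5 rows; each row shifts and turns the commanded pose from where the row before left it; what a row does not reach is not made up. A row lasts 1/12 s, in which the tool goes at most 41.7 mm and 7.16 degrees, less where a joint would pass 70% of its speed; a pose out of reach is approached as far as the arm can. A call is refused whole if a number of a shift passes 41.7 or a number of a turn 7.16, either way. A call with a gripper value outside its range is refused whole. The fingers move at their own pace and stop on an object; FORCE is the grip in N (left out, the last holds). Time passes only in rows, so rows that do not move let the fingers close. It gives the time, the measured TCP pose, the force and the opening at its end, in the units of the state.
- get_state(): the state, without advancing time (a new reading comes with each control period).
- read_camera(name): name is "scene" or "side" or "wrist"; returns the picture (480x640x3 uint8, red, green, blue); there is no depth.
- camera_info(name): a dict with "K" (3x3 intrinsics, pixels), "k1" (the pictures are not rectified: a ray, as slopes to the right and down, at radius r is drawn at 1 + k1 r^2 times it, then the intrinsics apply), "R" (3x3) and "t" (3): a world point X has camera coordinates R X + t; the wrist camera has in their place "mount" (4x4, takes a point from camera to tool coordinates, whose origin is the TCP and whose axes are the flange's). Camera axes: x right, y down, z forward; pixel columns grow to the right and rows downward; lengths in m; the calibration is good to about 2 mm. A picture is of the moment at which its call begins: read the wrist's pose just before it. camera_info takes no time and is no camera call.
- sign_off(): hands the job in, once; it reports no verdict.
The state is a dict: "time": time; "qpos": joint angles; "dq": joint speeds; "joint_efforts": joint torques, N m; "eef_pos": TCP position; "tcp_rot": TCP orientation; "contact_force": force on the tool from outside, world axes, zero at the start; "wrist_torque": the same for the moment, N m; "opening": opening from 0.0 (shut) to 1.0 (fully open).
Only numpy, scipy, OpenCV 4.12 (cv2) and the standard library are available. Lean on these libraries where they do the work, as an engineer would, in place of code of your own. Each camera call takes 0.05 s, during which the arm holds its last target. There are 200 camera calls.

### The job

With a light fingertip, roll the tray's thumbwheel exactly four clicks, its top edge moving towards the pockets, never past the fourth, and leave it there, so that the bushes stand up. Then pluck the brass bush from under the light bar, lower it into the hanging tin bin and let go only once it is down at the floor, without tipping the bin. Leave the other two bushes in their pockets and the cork block and drum rims where they are.

Things in the scene. Friction and masses are not known exactly. Their poses are not given: they have to be found in the camera images.
- tray: The lift tray, fixed: a blue base with a pocket block whose face slopes 35 deg (0.611 rad) towards the robot. Origin on the table under the middle of that face; x away from the robot, y left along the pockets, z up. The face's normal, along which the pockets run, is (-0.574, 0, 0.819) here. The base is 190 mm wide and spans x = -25 to +90 mm, with a tongue 50 mm wide out to x = -130 mm
- pocket0 (a point): centre of the left pocket's mouth (tray y = +50 mm) in the sloping face, 85 mm above the table; axes as the tray's. Three square pockets 15.5 mm wide, 50 mm apart, hold one bush each, sunk 4 mm below the face at the start. Every click raises all three 4 mm along the normal: 12 mm proud after four clicks, falling out after six
- pocket1 (a point): centre of the middle pocket's mouth (tray y = 0) in the sloping face, 85 mm above the table; axes as the tray's. The aluminium block is 160 mm wide and 50 mm along the slope, so the face runs 25 mm up and down the slope from here
- pocket2 (a point): centre of the right pocket's mouth (tray y = -50 mm) in the sloping face, 85 mm above the table; axes as the tray's
- bar_mid (a point): middle of the white light bar, rigid, round, 26 mm thick, 190 mm long along the tray's y, 200 mm above the table and 20 mm behind the pocket mouths, on two thin posts 87 mm either side and 75 mm behind the mouths. It leaves no room for an upright gripper over the pockets
- wheel (a joint): angle of the black knurled thumbwheel, rad: 0 at the start, growing as its top rolls towards the pockets (tray +x). One click is 30 deg (0.5236 rad), four are 2.094; stop at 3.4. A sprung detent snaps it to the nearest click when let go. Each click takes about 2 N at the rim. It does not yield downwards; its spindle bends if pressed with over 40 N
- wheel_top (a point): topmost point of the thumbwheel's rim, 60 mm above the table, 85 mm in front of the pocket mouths; axes as the tray's, not turning with the wheel. Wheel 52 mm in diameter, 14 mm wide, axis along the tray's y, with 24 ridges 1.5 mm high, one of them red. The cheeks beside it reach 43 mm above the table
- bush_center (a point): centre of the brass bush, a cylinder 14 mm in diameter and 20 mm long; z is its axis. 15 to 40 g. It starts in any of the three pockets
- steel_bush_center (a point): centre of the steel bush, same size, in another pocket
- red_bush_center (a point): centre of the red painted bush, same size, in the third pocket
- bin_floor (a point): centre of the tin bin's inner floor, 52 mm above the table when level; tilts with the bin. Inner size 124 mm along its x, 150 mm along its y, walls 43 mm high, 3 mm thick. Fixed scraps up to 9 mm high sit in the corners at x = 46, y = 58 mm and x = 50, y = -55 mm. Two green cheeks outside its ends (y = 89 mm either way) reach 99 mm above the table
- bin (a joint): tilt of the tin bin on its two pivot pins, rad: 0 level, positive when its +x side goes down. The pivot axis runs along the bin's y, 38 mm above the middle of its floor. It swings freely and comes back level with about 0.3 N m per rad
- cork_center (a point): centre of the loose cork sanding block, 60 x 100 x 30 mm
- rim_a_center (a point): centre of the loose red tin drum rim, 90 mm across, 22 mm high
- rim_b_center (a point): centre of the loose yellow tin drum rim, 100 mm across, 22 mm high
Mind the look-alikes: they are no part of the job. Of the things like the part that bears bin_floor, leave any that is pink; of the rest the smaller one is meant.

How it is judged:
By the outcome, as a careful person would: the job done as asked, in the order asked, and still so for the second after the job is handed in, with the robot touching nothing.
It also fails if it takes over 61 s, if anything falls off the work surface, if the arm or the gripper's body presses on something with over 40 N, if the wrist force passes 120 N, or if a joint passes its speed limit or range.

## Working session

There is one attempt and no reset: what is moved stays moved. The work goes in short steps, Python scripts to look and compute and a shell command to move; the robot and the scene stay as the last step left them, time stands still between calls to the robot, and variables do not carry over. Pictures are saved under pics/ and viewed, about 8 in all and at most 12, crops included, and the job is handed in when it is done.

```bash
mkdir -p pics; ls; python3 - <<'E'
from plant import *
import cv2,numpy as np
a=read_camera("scene");b=read_camera("side")
cv2.imwrite("pics/scene0.png",a[...,::-1]);cv2.imwrite("pics/side0.png",b[...,::-1])
for n in("scene","side","wrist"):print(n,camera_info(n))
print(get_state())
E
```

```text
pics
scene {'K': array([[562.58866429,   0.        , 320.71305434],
       [  0.        , 562.58866429, 242.25596008],
       [  0.        ,   0.        ,   1.        ]]), 'k1': 0.03422649433926716, 'R': array([[-0.05129848,  0.9986783 , -0.00317972],
       [ 0.84081379,  0.04147108, -0.53973356],
       [-0.53888833, -0.03036106, -0.84182989]]), 't': array([-0.02366081, -0.32560493,  1.6849257 ])}
side {'K': array([[470.60451125,   0.        , 318.57193958],
       [  0.        , 470.60451125, 245.53582199],
       [  0.        ,   0.        ,   1.        ]]), 'k1': -0.10856856984368045, 'R': array([[ 0.71627321, -0.69772976,  0.01121903],
       [-0.52323546, -0.54764005, -0.65292804],
       [ 0.46171132,  0.46180467, -0.75733685]]), 't': array([-0.30259402,  0.38752427,  0.97435048])}
wrist {'K': array([[375.37503375,   0.        , 316.82195963],
       [  0.        , 375.37503375, 241.9316817 ],
       [  0.        ,   0.        ,   1.        ]]), 'k1': -0.08124648926811918, 'mount': array([[-1.16794541e-03, -9.45219214e-01, -3.26434179e-01,
         8.48198746e-02],
       [ 9
[... 237 characters left out ...]
0e+00]])}
{'time': 0.1, 'qpos': array([-1.49999699e-01,  2.87093646e-01,  1.57804554e+00,  2.52459588e-06,
        1.27860956e+00, -1.49994751e-01]), 'dq': array([-0.00040395, -0.00153369, -0.00450234, -0.00147147,  0.00016656,
       -0.00134864]), 'joint_efforts': array([ 1.14915063e-03, -4.07295120e+01, -2.93698221e+01, -1.06323112e-04,
        3.42678482e-03, -4.41654265e-06]), 'eef_pos': array([6.74398106e-01, 1.21372637e-04, 2.30066366e-01]), 'tcp_rot': array([ 7.07108378e-01,  7.07104363e-01, -6.38849791e-04, -8.68367472e-04]), 'contact_force': array([-0.39109472, -1.16820993,  0.63076486]), 'wrist_torque': array([ 0.03997579,  0.04753829, -0.01935966]), 'opening': 0.9956091587661514}
```

View pics/scene0.png

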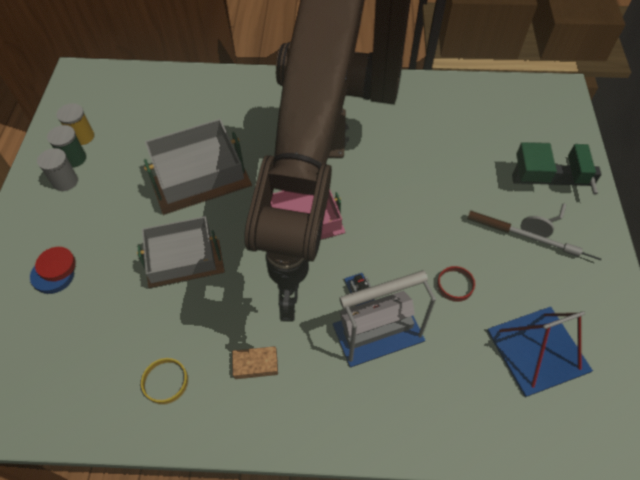

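View pics/side0.png

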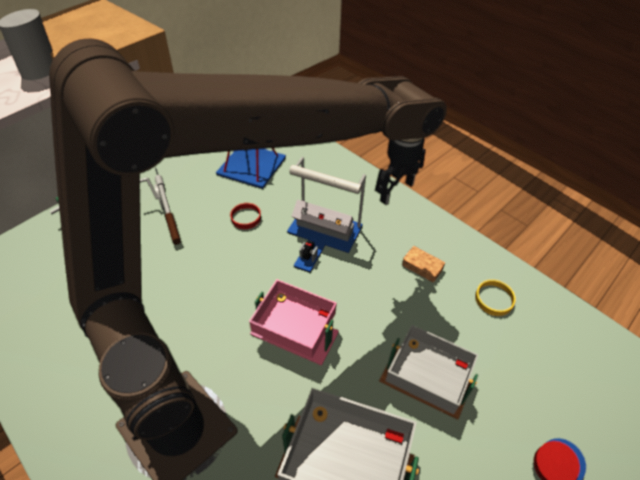

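Scene view: three bin-like trays: pink (305,212; excluded), large grey (197,165), and small grey (180,250), which is the one meant. The tray is at about (378,325) with its wheel at (358,285). The blue stand at (540,345) is a decoy. Next I'll take enlarged crops.

```bash
cat > h.py <<'E'
from plant import *
import cv2,numpy as np
from scipy.spatial.transform import Rotation as Ro
from scipy.optimize import least_squares
def cam(n,st=None):
    c=camera_info(n)
    if n!="wrist": return c["K"],c["k1"],np.array(c["R"]),np.array(c["t"])
    M=np.array(c["mount"]);T=np.eye(4);T[:3,:3]=Ro.from_quat(st["tcp_rot"]).as_matrix();T[:3,3]=st["eef_pos"]
    W=np.linalg.inv(T@M);return c["K"],c["k1"],W[:3,:3],W[:3,3]
def proj(C,X):
    K,k,R,t=C;p=np.atleast_2d(X)@R.T+t;s=p[:,:2]/p[:,2:];s=s*(1+k*(s**2).sum(1,keepdims=True))
    return s*K[0,0]+K[:2,2]
def atz(C,uv,z):
    K,k,R,t=C;d=(np.array(uv,float)-K[:2,2])/K[0,0];s=d.copy()
    for _ in range(20): s=d/(1+k*(s@s))
    r=R.T@np.array([s[0],s[1],1]);o=-R.T@t;return o+r*(z-o[2])/r[2]
def tri(obs): # [(C,uv)]
    f=lambda X:np.concatenate([proj(C,X)[0]-uv for C,uv in obs])
    r=least_squares(f,[.7,0,.05]);return r.x,r.fun
def crop(im,u0,v0,w,h,s,name):
    c=cv2.resize(im[v0:v0+h,u0:u0+w],None,fx=s,fy=s,interpolation=cv2.INTER_CUBIC);cv2.imwrite(name,c[...,::-1]);return c
E
python3 - <<'E'
import cv2,numpy as np
a=cv2.imread("pics/scene0.png");b=cv2.imread("pics/side0.png")
r=lambda im,u,v,w,h:cv2.resize(im[v:v+h,u:u+w],(400,300),interpolation=cv2.INTER_CUBIC)
# each 400x300
o=np.vstack([np.hstack([r(a,310,262,132,99),r(b,280,155,100,75+0),]),np.hstack([r(a,130,205,100,75),r(b,370,315,120,90)])])
o=np.vstack([np.hstack([r(a,310,262,132,99),r(b,272,155,160,120)]),np.hstack([r(a,130,215,100,75),r(b,370,320,132,99)])])
cv2.imwrite("pics/c1.png",o)
E
```

```text
(no output)
```

View pics/c1.png

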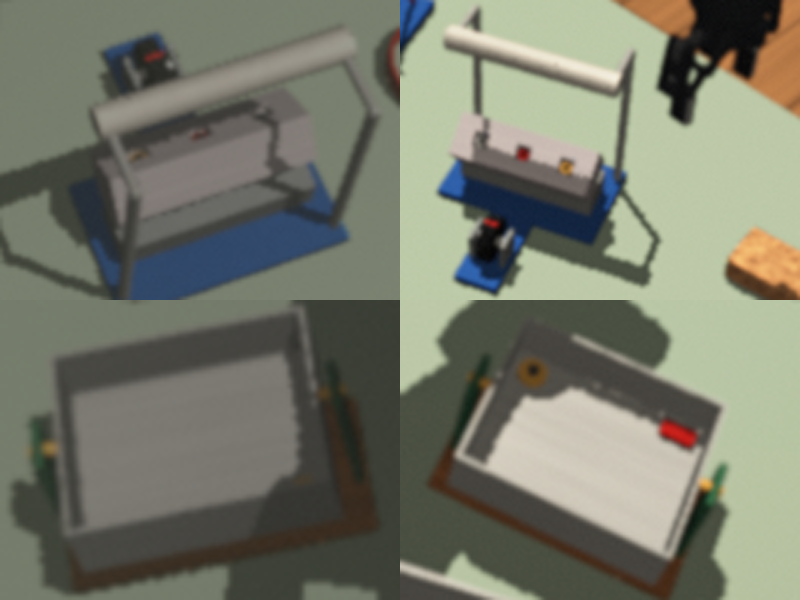

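```bash
cat > fit.py <<'E'
from h import *
S,D=cam("scene"),cam("side")
cs=lambda u,v:(310+u*.33,262+v*.33); cd=lambda u,v:(272+(u-400)*.4,155+v*.4)
bs=lambda u,v:(130+u*.25,215+(v-300)*.25); bd=lambda u,v:(370+(u-400)*.33,320+(v-300)*.33)
def fit(obs,x0):
    def W(p,L):
        c,s=np.cos(p[2]),np.sin(p[2]);L=np.array(L)/1000.;return [p[0]+c*L[0]-s*L[1],p[1]+s*L[0]+c*L[1],L[2]]
    f=lambda p:np.concatenate([proj(C,W(p,L))[0]-uv for C,uv,L in obs])
    r=least_squares(f,x0,loss="soft_l1");print(np.round(r.x,4),"deg",np.degrees(r.x[2]).round(2));print(f(r.x).reshape(-1,2).round(1).tolist());return r.x,W
if __name__=="__main__":
  x,W=fit([(S,cs(100,120),(20,-95,200)),(S,cs(351,43),(20,95,200)),(D,cd(447,37),(20,95,200)),(D,cd(620,82),(20,-95,200)),
   (S,cs(349,238),(90,95,6)),(S,cs(70,187),(-25,-95,6)),(D,cd(593,243),(-25,-95,6)),(D,cd(440,192),(-25,95,6)),
   (D,cd(465,113),(20.5,80,99.3)),(D,cd(604,150),(20.5,-80,99.3)),(D,cd(450,158),(-20.5,80,70.7))],[.8,.1,0.])
  for n,L in dict(p0=(0,50,85),p1=(0,0,85),p2=(0,-50,85),wt=(-85,0,60),bar=(20,0,200)).items():print(n,np.round(W(x,L),4),proj(S,W(x,L)).round(0),proj(D,W(x,L)).round(0))
  x,W=fit([(S,bs(53,358),(-65,-78,95)),(S,bs(300,308),(-65,78,95)),(S,bs(66,535),(65,-78,95)),
   (D,bd(528,320),(65,78,95)),(D,bd(722,405),(65,-78,95)),(D,bd(457,458),(-65,78,95)),(D,bd(668,555),(-65,-78,95))],[.6,-.3,0.])
E
python3 fit.py
```

```text
[0.6045 0.1784 0.4044] deg 23.17
[[-2.5, 1.8], [-1.7, -0.8], [0.1, -0.9], [-0.0, 0.6], [-0.4, -0.1], [-1.6, 0.2], [-0.0, -1.1], [-1.5, -0.7], [-0.9, -1.7], [-1.7, -0.1], [-0.8, -2.6]]
p0 [0.5848 0.2244 0.085 ] [[395. 299.]] [[304. 210.]]
p1 [0.6045 0.1784 0.085 ] [[375. 306.]] [[321. 215.]]
p2 [0.6241 0.1324 0.085 ] [[354. 312.]] [[338. 220.]]
wt [0.5263 0.145  0.06  ] [[360. 280.]] [[309. 243.]]
bar [0.6229 0.1863 0.2   ] [[383. 289.]] [[325. 178.]]
[ 0.4671 -0.301   0.2998] deg 17.18
[[-1.7, -0.8], [0.0, -1.2], [-0.5, -0.4], [-1.4, -2.9], [1.6, -1.4], [-1.0, -1.1], [0.6, 0.5]]
```

Measured: tray at (0.605, 0.178) yaw 23.2°, and bin at (0.467, -0.301) yaw 17.2°. Residuals are 1–3 px. The brass bush is the right pocket, pocket2 (side crop 566,167); red is in the middle (522,153) and steel on the left (483,140). First I move towards the wheel, turning the tool so its jaws lie along tray y.

```bash

python3 -m jog '{"travel":[[-30,0,0],[-30,0,0],[-30,0,0],[-30,0,0],[-30,0,0]],"dr":[[0,0,7.07],[0,0,7.07],[0,0,7.07],[0,0,7.07],[0,0,7.07]],"jaw":[255,255,255,255,255]}' 40
python3 -m jog '{"travel":[[0,26,0],[0,26,0],[0,26,0],[0,26,0],[0,26,0]],"dr":[[0,0,7.07],[0,0,7.07],[0,0,7.07],[0,0,7.07],[0,0,7.07]],"jaw":[255,255,255,255,255]}'
python3 -m jog '{"travel":[[-6,0,-13],[-6,0,-13],[-6,0,-13],[0,0,-12],[0,0,0]],"dr":[[0,0,7.07],[0,0,7.07],[0,0,7.07],[0,0,7.07],[0,0,7.07]],"jaw":[255,255,255,255,255]}'
python3 -m jog '{"travel":[[0,0,0],[0,0,0],[0,0,0]],"dr":[[0,0,7.07],[0,0,0],[0,0,0]],"jaw":[255,255,255]}'
python3 - <<'E'
from h import *
s=get_state();print(s["eef_pos"],Ro.from_quat(s["tcp_rot"]).as_matrix().round(3),s["qpos"].round(2),s["contact_force"])
w=read_camera("wrist");cv2.imwrite("pics/w1.png",w[...,::-1]);np.save("w1.npy",np.r_[s["eef_pos"],s["tcp_rot"]])
E
```

```text
time: 0.52
eef_pos: [0.5232, 0.0002, 0.2304]
tcp_rot: [0.456, 0.89, -0.0, -0.001]
contact_force: [0.0, 0.1, -0.4]
opening: 0.297
time: 0.93
eef_pos: [0.5244, 0.1311, 0.2309]
tcp_rot: [0.165, 0.986, -0.0, -0.0]
contact_force: [-0.1, -0.5, 0.8]
opening: -0.0
time: 1.35
eef_pos: [0.5044, 0.1301, 0.1767]
tcp_rot: [-0.143, 0.99, 0.0, -0.003]
contact_force: [-1.0, 0.4, -0.4]
opening: 0.0
time: 1.6
eef_pos: [0.5067, 0.13, 0.18]
tcp_rot: [-0.199, 0.98, 0.0, -0.0]
contact_force: [-0.1, -0.0, 0.5]
opening: 0.002
[0.50674971 0.13002269 0.17999356] [[-0.921 -0.39  -0.001]
 [-0.39   0.921 -0.   ]
 [ 0.001  0.    -1.   ]] [ 0.06  0.    1.99 -0.    1.15 -1.91] [-0.11382444 -0.02089488  0.46957232]
```

View pics/w1.png

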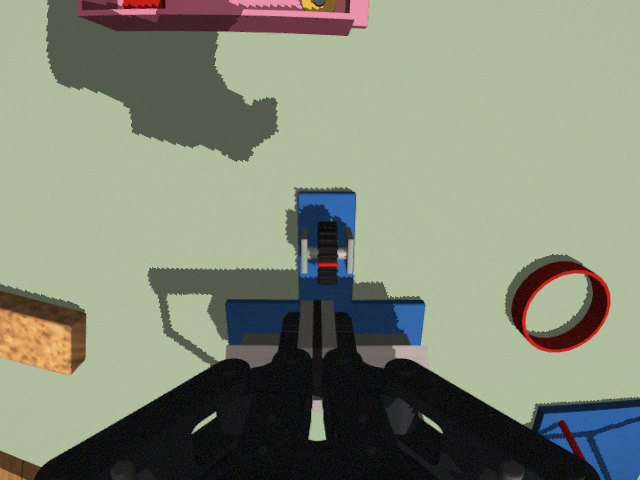

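Wrist view: the wheel is at cols 318–337, rows 222–284, with the red ridge at (327,265), past the top towards the pockets. Tongue end corners are at (298,192) and (356,192), and base front corners at (226,300) and (424,300). I'll refine the pose with these.

```bash
cat > fit2.py <<'E'
from fit import *
v=np.load("w1.npy");Wc=cam("wrist",dict(eef_pos=v[:3],tcp_rot=v[3:]))
for zb in(4,8,12):
  print("zb",zb);x,W=fit([(Wc,(298,192),(-130,-25,zb)),(Wc,(356,192),(-130,25,zb)),(Wc,(226,300),(-25,-95,zb)),(Wc,(424,300),(-25,95,zb))],[.6,.18,.4])
  o=np.array(W(x,(-85,0,60)));print("wheeltop",o.round(4),proj(Wc,o).round(1), "rim ends",[proj(Wc,W(x,(-85+26*np.sin(a),0,34+26*np.cos(a)))).round(0).tolist() for a in np.radians([-70,-60,-40,0,15,30,45])])
E
python3 fit2.py
```

```text
zb 4
[0.6054 0.1807 0.3949] deg 22.63
[[-0.2, -0.5], [-0.1, -0.2], [-0.1, 0.2], [0.5, 0.9]]
wheeltop [0.5269 0.148  0.06  ] [[328.  265.1]] rim ends [[[328.0, 228.0]], [[328.0, 232.0]], [[328.0, 242.0]], [[328.0, 265.0]], [[328.0, 273.0]], [[328.0, 279.0]], [[327.0, 283.0]]]
zb 8
[0.6043 0.1802 0.3949] deg 22.62
[[-0.5, -0.9], [0.4, -0.6], [-1.2, 1.2], [1.8, 1.8]]
wheeltop [0.5259 0.1475 0.06  ] [[328.  263.8]] rim ends [[[328.0, 226.0]], [[328.0, 230.0]], [[328.0, 240.0]], [[328.0, 264.0]], [[328.0, 271.0]], [[328.0, 278.0]], [[327.0, 282.0]]]
zb 12
[0.6035 0.1798 0.3949] deg 22.63
[[-0.9, -1.0], [0.8, -0.7], [-2.3, 2.3], [2.9, 2.9]]
wheeltop [0.525  0.1471 0.06  ] [[327.9 262.6]] rim ends [[[328.0, 225.0]], [[328.0, 229.0]], [[328.0, 239.0]], [[328.0, 263.0]], [[328.0, 270.0]], [[328.0, 276.0]], [[327.0, 281.0]]]
```

```bash

python3 -m jog '{"travel":[[6.5,7.5,-20],[6.5,7.5,-30],[0,0,-30],[0,0,-25],[0,0,-10]],"dr":[[0,0,0],[0,0,0],[0,0,0],[0,0,0],[0,0,0]],"jaw":[255,255,255,255,255]}'
python3 -m jog '{"travel":[[0,0,-1],[0,0,-1],[0,0,0]],"dr":[[0,0,0],[0,0,0],[0,0,0]],"jaw":[255,255,255]}'
python3 -m jog '{"travel":[[0,0,-0.7],[0,0,0]],"dr":[[0,0,0],[0,0,0]],"jaw":[255,255]}'
python3 -m jog '{"travel":[[0,0,-0.7],[0,0,0]],"dr":[[0,0,0],[0,0,0]],"jaw":[255,255]}'
```

```text
time: 2.07
eef_pos: [0.5173, 0.1449, 0.0614]
tcp_rot: [-0.199, 0.98, 0.0, -0.003]
contact_force: [-1.2, -0.1, -0.3]
opening: 0.001
time: 2.32
eef_pos: [0.5214, 0.1451, 0.065]
tcp_rot: [-0.2, 0.98, -0.0, 0.002]
contact_force: [1.0, 0.0, 0.3]
opening: -0.005
time: 2.48
eef_pos: [0.5212, 0.1451, 0.0643]
tcp_rot: [-0.2, 0.98, -0.0, 0.002]
contact_force: [-0.4, -0.1, -0.0]
opening: -0.001
time: 2.65
eef_pos: [0.5204, 0.1451, 0.0626]
tcp_rot: [-0.2, 0.98, -0.0, 0.001]
contact_force: [-0.6, -0.3, 0.8]
opening: 0.001
```

```bash

for i in 1 ; do python3 -m jog '{"travel":[[0,0,-0.7],[0,0,0]],"dr":[[0,0,0],[0,0,0]],"jaw":[255,255]}'
python3 -m jog '{"travel":[[0,0,-0.6],[0,0,0]],"dr":[[0,0,0],[0,0,0]],"jaw":[255,255]}'
python3 -m jog '{"travel":[[0,0,-0.6],[0,0,0]],"dr":[[0,0,0],[0,0,0]],"jaw":[255,255]}'; done | grep -E "pos|force"
```

```text
eef_pos: [0.52, 0.145, 0.0613]
contact_force: [0.9, -0.1, 0.4]
eef_pos: [0.5199, 0.145, 0.0605]
contact_force: [0.5, 0.6, -0.2]
eef_pos: [0.52, 0.145, 0.0601]
contact_force: [-0.4, -0.1, -0.0]
```

```bash

(python3 -m jog '{"travel":[[0,0,-0.5],[0,0,0]],"dr":[[0,0,0],[0,0,0]],"jaw":[255,255]}'
python3 -m jog '{"travel":[[0,0,-0.4],[0,0,0]],"dr":[[0,0,0],[0,0,0]],"jaw":[255,255]}') | grep -E "pos|force"
```

```text
eef_pos: [0.5202, 0.1451, 0.0599]
contact_force: [-1.0, -0.3, 2.3]
eef_pos: [0.5204, 0.1451, 0.0599]
contact_force: [-1.2, -1.6, 4.3]
```

```bash

(python3 -m jog '{"travel":[[0,0,-0.4],[0,0,0]],"dr":[[0,0,0],[0,0,0]],"jaw":[255,255]}'
python3 -m jog '{"travel":[[1.4,0.6,0],[1.4,0.6,0],[1.4,0.6,0]],"dr":[[0,0,0],[0,0,0],[0,0,0]],"jaw":[255,255,255]}'
python3 -m jog '{"travel":[[1.4,0.6,0],[1.4,0.6,0],[1.4,0.6,0]],"dr":[[0,0,0],[0,0,0],[0,0,0]],"jaw":[255,255,255]}'
python3 -m jog '{"travel":[[1.4,0.6,0],[1.4,0.6,0],[1.4,0.6,0]],"dr":[[0,0,0],[0,0,0],[0,0,0]],"jaw":[255,255,255]}') | grep -E "pos|force"
python3 - <<'E'
from h import *
s=get_state();print(s["eef_pos"],s["contact_force"])
w=read_camera("wrist");crop(w,240,170,160,120,5,"pics/w2.png")
E
```

```text
eef_pos: [0.5205, 0.1452, 0.0598]
contact_force: [-2.3, 0.3, 6.6]
eef_pos: [0.5247, 0.1469, 0.0597]
contact_force: [-1.5, -1.0, 6.7]
eef_pos: [0.5295, 0.1489, 0.0597]
contact_force: [-0.6, 2.1, 5.4]
eef_pos: [0.5333, 0.1505, 0.0598]
contact_force: [-1.6, -1.0, 7.3]
[0.53330955 0.15053351 0.05975393] [-1.60643518 -0.96585835  7.30803204]
```

View pics/w2.png

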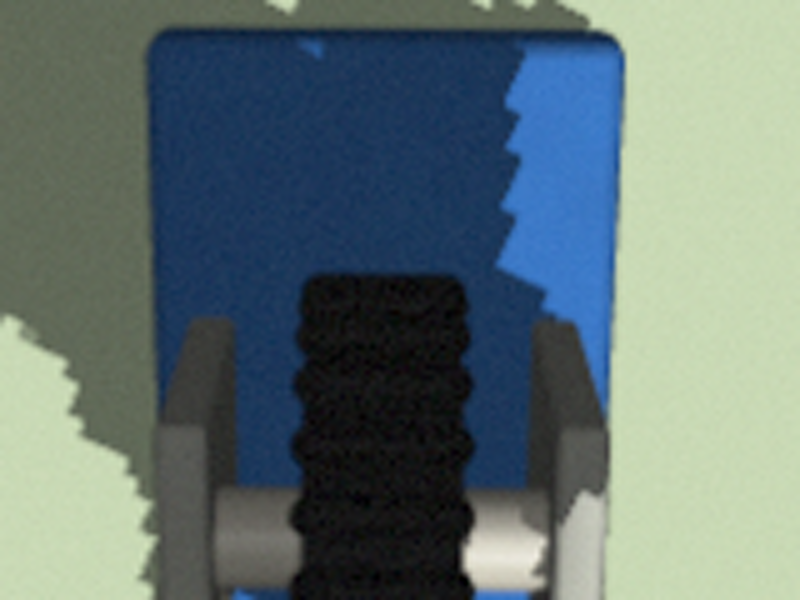

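```bash
cat > look.py <<'E'
from fit import *
import sys
s=get_state();w=read_camera("wrist");C=cam("wrist",s);cv2.imwrite("pics/%s.png"%sys.argv[1],w[...,::-1])
x=np.array([.605,.1803,.3953]);c,n=np.cos(x[2]),np.sin(x[2])
W=lambda L:[x[0]+(c*L[0]-n*L[1])/1e3,x[1]+(n*L[0]+c*L[1])/1e3,L[2]/1e3]
u0,v0=proj(C,W((-85,0,60)))[0]
h=w.astype(int);m=(h[...,0]>90)&(h[...,0]>2*h[...,1])&(h[...,0]>2*h[...,2])
yy,xx=np.nonzero(m);k=(abs(xx-u0)<14)&(abs(yy-v0)<60);print("time",s["time"],s["eef_pos"].round(4),"red n",k.sum(),"rows",(yy[k].min(),yy[k].mean(),yy[k].max()) if k.any() else None)
print([(a,proj(C,W((-85+26*np.sin(np.radians(a)),0,34+26*np.cos(np.radians(a)))))[0].round(1).tolist()) for a in(-30,-15,0,15,30,45,60)])
E
(python3 -m jog '{"travel":[[0,0,2],[0,0,4],[-5,-2,20],[-10,-5,30],[-10,-5,30]],"dr":[[0,0,0],[0,0,0],[0,0,0],[0,0,0],[0,0,0]],"jaw":[255,255,255,255,255]}'
python3 -m jog '{"travel":[[0,0,20],[0,0,10],[0,0,0],[0,0,0]],"dr":[[0,0,0],[0,0,0],[0,0,0],[0,0,0]],"jaw":[255,255,255,255]}') | grep -E "pos|force"
python3 look.py w3
```

```text
eef_pos: [0.506, 0.1381, 0.1439]
contact_force: [0.3, -0.1, -0.3]
eef_pos: [0.5074, 0.1384, 0.1741]
contact_force: [-1.2, -0.8, -0.5]
time 5.2 [0.5074 0.1384 0.1741] red n 96 rows (np.int64(273), np.float64(275.0), np.int64(277))
[(-30, [317.8, 244.5]), (-15, [317.7, 253.7]), (0, [317.7, 262.7]), (15, [317.6, 270.6]), (30, [317.5, 276.8]), (45, [317.5, 281.0]), (60, [317.4, 282.9])]
```

```bash

(python3 -m jog '{"travel":[[6.3,3.3,-25],[6.3,3.3,-35],[0,0,-30],[0,0,-14],[0,0,-4]],"dr":[[0,0,0],[0,0,0],[0,0,0],[0,0,0],[0,0,0]],"jaw":[255,255,255,255,255]}'
python3 -m jog '{"travel":[[0,0,-1],[0,0,-1],[0,0,-1],[0,0,-1],[0,0,-1]],"dr":[[0,0,0],[0,0,0],[0,0,0],[0,0,0],[0,0,0]],"jaw":[255,255,255,255,255]}'
python3 -m jog '{"travel":[[0,0,-1],[0,0,-0.7],[0,0,0]],"dr":[[0,0,0],[0,0,0],[0,0,0]],"jaw":[255,255,255]}') | grep -E "pos|force"
```

```text
eef_pos: [0.5157, 0.1447, 0.0604]
contact_force: [-0.2, -0.4, 0.2]
eef_pos: [0.5211, 0.1451, 0.063]
contact_force: [-0.3, -1.6, -0.7]
eef_pos: [0.5202, 0.1451, 0.0602]
contact_force: [-0.4, -0.1, 0.0]
```

```bash

(python3 -m jog '{"travel":[[0,0,-0.7],[0,0,-0.7],[0,0,0]],"dr":[[0,0,0],[0,0,0],[0,0,0]],"jaw":[255,255,255]}'
python3 -m jog '{"travel":[[1.4,0.6,0],[1.4,0.6,0],[1.4,0.6,0],[1.4,0.6,0],[1.4,0.6,0]],"dr":[[0,0,0],[0,0,0],[0,0,0],[0,0,0],[0,0,0]],"jaw":[255,255,255,255,255]}'
python3 -m jog '{"travel":[[1.4,0.6,0],[1.4,0.6,0],[1.4,0.6,0],[1.4,0.6,0],[0,0,0]],"dr":[[0,0,0],[0,0,0],[0,0,0],[0,0,0],[0,0,0]],"jaw":[255,255,255,255,255]}'
python3 -m jog '{"travel":[[0,0,2],[0,0,4],[-5,-2,20],[-10,-5,30],[-10,-5,30]],"dr":[[0,0,0],[0,0,0],[0,0,0],[0,0,0],[0,0,0]],"jaw":[255,255,255,255,255]}'
python3 -m jog '{"travel":[[0,0,20],[0,0,10],[0,0,0],[0,0,0]],"dr":[[0,0,0],[0,0,0],[0,0,0],[0,0,0]],"jaw":[255,255,255,255]}') | grep -E "pos|force"
python3 look.py w4
```

```text
eef_pos: [0.5209, 0.1452, 0.0598]
contact_force: [-1.3, 0.2, 5.1]
eef_pos: [0.5283, 0.1483, 0.0598]
contact_force: [-1.2, 1.0, 4.5]
eef_pos: [0.5338, 0.1506, 0.0598]
contact_force: [-0.5, 0.1, 6.1]
eef_pos: [0.5062, 0.1382, 0.1438]
contact_force: [1.0, 0.1, 0.9]
eef_pos: [0.5076, 0.1384, 0.1741]
contact_force: [0.5, -0.0, -0.3]
time 8.1667 [0.5076 0.1384 0.1741] red n 56 rows (np.int64(280), np.float64(280.94642857142856), np.int64(282))
[(-30, [318.0, 244.2]), (-15, [317.9, 253.5]), (0, [317.8, 262.4]), (15, [317.8, 270.4]), (30, [317.7, 276.6]), (45, [317.6, 280.8]), (60, [317.6, 282.7])]
```

Two clicks are confirmed: the red ridge went 265 → 275 → 281, matching 0, 30 and 60°. Now the third stroke, with the scene camera as a second check.

```bash
cat > look2.py <<'E'
from fit import *
import sys
for cn in("scene","side"):
  C=cam(cn);w=read_camera(cn);cv2.imwrite("pics/%s_%s.png"%(sys.argv[1],cn),w[...,::-1])
  x=np.array([.605,.1803,.3953]);c,n=np.cos(x[2]),np.sin(x[2])
  W=lambda L:[x[0]+(c*L[0]-n*L[1])/1e3,x[1]+(n*L[0]+c*L[1])/1e3,L[2]/1e3]
  u0,v0=proj(C,W((-85,0,60)))[0]
  h=w.astype(int);m=(h[...,0]>50)&(h[...,0]>1.6*h[...,1])&(h[...,0]>1.6*h[...,2])
  yy,xx=np.nonzero(m);k=(abs(xx-u0)<16)&(abs(yy-v0)<16);print(cn,"red n",k.sum(),(xx[k].mean(),yy[k].mean()) if k.any() else None)
  print([(a,proj(C,W((-85+26*np.sin(np.radians(a)),0,34+26*np.cos(np.radians(a)))))[0].round(1).tolist()) for a in(0,30,60,90,120,150)])
E
python3 look2.py k2
(python3 -m jog '{"travel":[[6.3,3.3,-25],[6.3,3.3,-35],[0,0,-30],[0,0,-14],[0,0,-4]],"dr":[[0,0,0],[0,0,0],[0,0,0],[0,0,0],[0,0,0]],"jaw":[255,255,255,255,255]}'
python3 -m jog '{"travel":[[0,0,-1],[0,0,-1],[0,0,-1],[0,0,-1],[0,0,-1]],"dr":[[0,0,0],[0,0,0],[0,0,0],[0,0,0],[0,0,0]],"jaw":[255,255,255,255,255]}'
python3 -m jog '{"travel":[[0,0,-1],[0,0,-0.7],[0,0,-0.7],[0,0,-0.7],[0,0,0]],"dr":[[0,0,0],[0,0,0],[0,0,0],[0,0,0],[0,0,0]],"jaw":[255,255,255,255,255]}') | grep -E "pos|force"
```

```text
scene red n 0 None
[(0, [361.1, 280.2]), (30, [363.0, 285.5]), (60, [364.3, 290.7]), (90, [364.5, 294.4]), (120, [363.6, 295.7]), (150, [361.9, 294.2])]
side red n 0 None
[(0, [308.1, 242.5]), (30, [310.0, 240.0]), (60, [311.5, 239.9]), (90, [312.0, 242.2]), (120, [311.5, 246.2]), (150, [310.1, 250.9])]
eef_pos: [0.5164, 0.1447, 0.061]
contact_force: [-1.1, -0.2, -0.3]
eef_pos: [0.5213, 0.1451, 0.0629]
contact_force: [-1.1, -0.0, 0.2]
eef_pos: [0.521, 0.1452, 0.0598]
contact_force: [-1.7, 0.2, 5.7]
```

```bash

(python3 -m jog '{"travel":[[1.4,0.6,0],[1.4,0.6,0],[1.4,0.6,0],[1.4,0.6,0],[1.4,0.6,0]],"dr":[[0,0,0],[0,0,0],[0,0,0],[0,0,0],[0,0,0]],"jaw":[255,255,255,255,255]}'
python3 -m jog '{"travel":[[1.4,0.6,0],[1.4,0.6,0],[1.4,0.6,0],[1.4,0.6,0],[0,0,0]],"dr":[[0,0,0],[0,0,0],[0,0,0],[0,0,0],[0,0,0]],"jaw":[255,255,255,255,255]}'
python3 -m jog '{"travel":[[0,0,2],[0,0,4],[-5,-2,20],[-10,-5,30],[-10,-5,30]],"dr":[[0,0,0],[0,0,0],[0,0,0],[0,0,0],[0,0,0]],"jaw":[255,255,255,255,255]}'
python3 -m jog '{"travel":[[0,0,20],[0,0,10],[0,0,0],[0,0,0]],"dr":[[0,0,0],[0,0,0],[0,0,0],[0,0,0]],"jaw":[255,255,255,255]}') | grep -E "pos|force"
python3 look.py w5; python3 look2.py k3
```

```text
eef_pos: [0.5285, 0.1483, 0.0599]
contact_force: [0.1, 1.2, 4.4]
eef_pos: [0.5339, 0.1506, 0.0598]
contact_force: [-0.9, -0.5, 6.5]
eef_pos: [0.5064, 0.1382, 0.1437]
contact_force: [0.6, 0.4, 0.8]
eef_pos: [0.5078, 0.1384, 0.174]
contact_force: [-0.2, 0.7, 0.5]
time 11.15 [0.5078 0.1384 0.174 ] red n 0 rows None
[(-30, [318.0, 244.0]), (-15, [318.0, 253.3]), (0, [317.9, 262.3]), (15, [317.8, 270.2]), (30, [317.7, 276.4]), (45, [317.7, 280.6]), (60, [317.6, 282.5])]
scene red n 0 None
[(0, [361.1, 280.2]), (30, [363.0, 285.5]), (60, [364.3, 290.7]), (90, [364.5, 294.4]), (120, [363.6, 295.7]), (150, [361.9, 294.2])]
side red n 0 None
[(0, [308.1, 242.5]), (30, [310.0, 240.0]), (60, [311.5, 239.9]), (90, [312.0, 242.2]), (120, [311.5, 246.2]), (150, [310.1, 250.9])]
```

```bash

(python3 -m jog '{"travel":[[6.1,3.3,-25],[6.1,3.3,-35],[0,0,-30],[0,0,-14],[0,0,-4]],"dr":[[0,0,0],[0,0,0],[0,0,0],[0,0,0],[0,0,0]],"jaw":[255,255,255,255,255]}'
python3 -m jog '{"travel":[[0,0,-1],[0,0,-1],[0,0,-1],[0,0,-1],[0,0,-1]],"dr":[[0,0,0],[0,0,0],[0,0,0],[0,0,0],[0,0,0]],"jaw":[255,255,255,255,255]}'
python3 -m jog '{"travel":[[0,0,-1],[0,0,-0.7],[0,0,-0.7],[0,0,-0.7],[0,0,0]],"dr":[[0,0,0],[0,0,0],[0,0,0],[0,0,0],[0,0,0]],"jaw":[255,255,255,255,255]}'
python3 -m jog '{"travel":[[1.4,0.6,0],[1.4,0.6,0],[1.4,0.6,0],[1.4,0.6,0],[1.4,0.6,0]],"dr":[[0,0,0],[0,0,0],[0,0,0],[0,0,0],[0,0,0]],"jaw":[255,255,255,255,255]}'
python3 -m jog '{"travel":[[1.4,0.6,0],[1.4,0.6,0],[1.4,0.6,0],[1.4,0.6,0],[0,0,0]],"dr":[[0,0,0],[0,0,0],[0,0,0],[0,0,0],[0,0,0]],"jaw":[255,255,255,255,255]}'
python3 -m jog '{"travel":[[0,0,2],[0,0,4],[-5,-2,20],[-10,-5,30],[-10,-5,30]],"dr":[[0,0,0],[0,0,0],[0,0,0],[0,0,0],[0,0,0]],"jaw":[255,255,255,255,255]}'
python3 -m jog '{"travel":[[0,0,20],[0,0,10],[0,0,0],[0,0,0],[0,0,0]],"dr":[[2.7,-6.46,0],[2.7,-6.46,0],[2.7,-6.46,0],[2.7,-6.46,0],[2.7,-6.46,0]],"jaw":[255,255,255,255,255]}'
python3 -m jog '{"travel":[[18,1,-1],[18,1,-1],[18,1,-1],[18,1,-1],[0,0,0]],"dr":[[0,0,0],[0,0,0],[0,0,0],[0,0,0],[0,0,0]],"jaw":[130,130,130,130,130]}') | grep -E "pos|force|rot"
python3 look.py w6; python3 - <<'E'
from h import *
s=get_state();print(s["opening"],s["qpos"].round(2));print(Ro.from_quat(s["tcp_rot"]).as_matrix().round(3));np.save("w6.npy",np.r_[s["eef_pos"],s["tcp_rot"]])
E
```

```text
eef_pos: [0.5162, 0.1447, 0.0609]
tcp_rot: [-0.2, 0.98, 0.001, -0.005]
contact_force: [-0.7, -0.3, -0.1]
eef_pos: [0.5211, 0.1451, 0.0628]
tcp_rot: [-0.2, 0.98, -0.0, 0.001]
contact_force: [-0.3, 0.9, -0.3]
eef_pos: [0.521, 0.1452, 0.0598]
tcp_rot: [-0.2, 0.98, 0.0, 0.001]
contact_force: [-0.6, 0.7, 4.6]
eef_pos: [0.5283, 0.1483, 0.0598]
tcp_rot: [-0.2, 0.98, -0.0, 0.001]
contact_force: [-0.5, 1.3, 4.6]
eef_pos: [0.5339, 0.1506, 0.0598]
tcp_rot: [-0.2, 0.98, -0.0, 0.001]
contact_force: [-0.5, -0.8, 6.1]
eef_pos: [0.5062, 0.1382, 0.1437]
tcp_rot: [-0.2, 0.98, 0.0, -0.002]
contact_force: [0.9, -0.5, 1.0]
eef_pos: [0.5078, 0.1382, 0.1754]
tcp_rot: [-0.191, 0.933, 0.057, 0.299]
contact_force: [0.4, 1.6, 0.4]
eef_pos: [0.5817, 0.142, 0.1706]
tcp_rot: [-0.191, 0.934, 0.058, 0.296]
contact_force: [-0.3, -0.0, 1.0]
time 14.6333 [0.5817 0.142  0.1706] red n 0 rows None
[(-30, [372.2, 45.7]), (-15, [371.2, 60.5]), (0, [369.9, 73.9]), (15, [368.3, 84.9]), (30, [366.7, 92.8]), (45, [365.0, 97.2]), (60, [363.6, 98.3])]
0.4885955859214521 [-0.03 -0.09  2.19  0.49  0.53 -2.37]
[[-0.753 -0.391  0.528]
 [-0.323  0.92   0.221]
 [-0.573 -0.004 -0.82 ]]
```

View pics/w6.png

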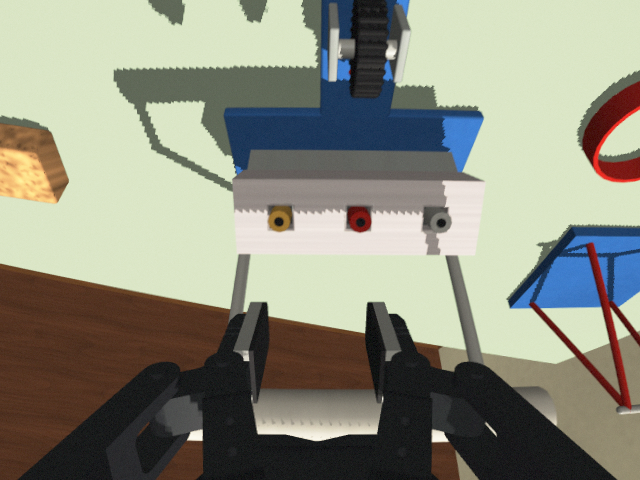

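Wrist view: brass (280,220), red (360,220) and steel (440,221) are up in their pockets. I'll enlarge it and overlay the model tops at several heights.

```bash
cat > ov.py <<'E'
from fit import *
v=np.load("w6.npy");C=cam("wrist",dict(eef_pos=v[:3],tcp_rot=v[3:]))
im=cv2.imread("pics/w6.png")
a=np.radians(35);N=np.array([-np.sin(a),0,np.cos(a)]);T=np.array([np.cos(a),0,np.sin(a)])*1000
# refit tray with block face corners seen (z fixed), face corners
x,W=fit([(C,(233,180),(-20.5,-80,70.7)),(C,(484,180),(-20.5,80,70.7)),(C,(237,255),(20.5,-80,99.3)),(C,(478,254),(20.5,80,99.3))],[.6,.18,.4])
for y in(-50,0,50):
  print(y,[(h,proj(C,W(x,np.array([0,y,85])+N*h))[0].round(1).tolist()) for h in(0,4,8,12,16)],np.round(W(x,(0,y,85)),4))
s=8;o=cv2.resize(im[195:245,260:310],None,fx=s,fy=s,interpolation=cv2.INTER_CUBIC);o2=o.copy()
for h,col in((8,(255,0,0)),(12,(0,255,0)),(16,(255,0,255))):
  th=np.linspace(0,2*np.pi,60);p=np.array([proj(C,W(x,np.array([0,-50,85])+N*h+7*(np.cos(t)*np.array([0,1,0])+np.sin(t)*T/1000)))[0] for t in th])
  cv2.polylines(o2,[((p-[260,195]+.5)*s).astype(int)],True,col,1)
for q in[np.array([[-7.75,-7.75],[7.75,-7.75],[7.75,7.75],[-7.75,7.75]])]:
  p=np.array([proj(C,W(x,np.array([0,-50+b,85])+T/1000*c))[0] for b,c in q]);cv2.polylines(o2,[((p-[260,195]+.5)*s).astype(int)],True,(255,255,0),1)
cv2.imwrite("pics/ov.png",np.hstack([o,o2]))
E
python3 ov.py
```

```text
[0.6023 0.1808 0.4109] deg 23.54
[[-1.2, 0.2], [3.1, -0.1], [0.6, -0.0], [-1.0, 0.3]]
-50 [(0, [281.1, 218.5]), (4, [280.5, 220.2]), (8, [279.8, 222.0]), (12, [279.2, 223.8]), (16, [278.5, 225.6])] [0.6223 0.135  0.085 ]
0 [(0, [359.1, 218.3]), (4, [359.7, 220.0]), (8, [360.4, 221.7]), (12, [361.0, 223.5]), (16, [361.7, 225.4])] [0.6023 0.1808 0.085 ]
50 [(0, [436.5, 218.2]), (4, [438.4, 219.9]), (8, [440.3, 221.6]), (12, [442.2, 223.4]), (16, [444.3, 225.3])] [0.5823 0.2267 0.085 ]
```

View pics/ov.png

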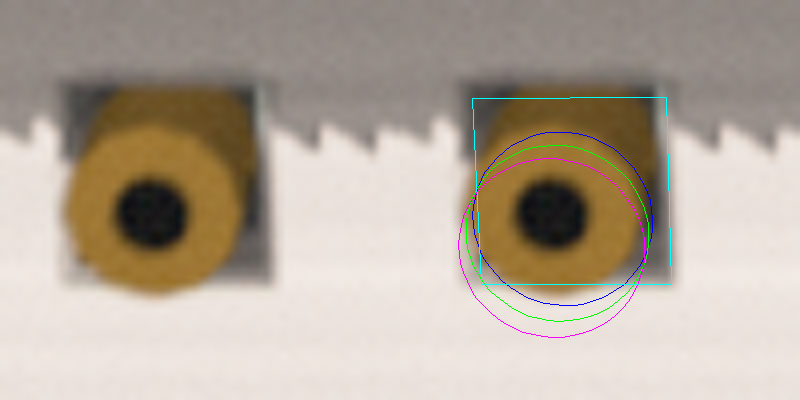

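The overlay suggests a proud height between 8 and 12 mm, which isn't decisive. I'll compare the red and brass blobs in the side pictures taken at 0, 2 and 3 clicks with one now.

```bash
cat > hs.py <<'E'
from h import *
w=read_camera("side");cv2.imwrite("pics/k4_side.png",w[...,::-1])
fs=["side0","k2_side","k3_side","k4_side"];ims=[cv2.imread(f"pics/{f}.png").astype(float) for f in fs]
for nm,(u,v) in dict(red=(321,215),brass=(338,221)).items():
  for f,im in zip(fs,ims):
    p=im[v-14:v+12,u-12:u+13];b,g,r=p[...,0],p[...,1],p[...,2]
    wt=np.clip((r-(b if nm=="brass" else g)-45),0,None);yy,xx=np.mgrid[v-14:v+12,u-12:u+13]
    print(nm,f,"sum",wt.sum().round(),"c",((wt*xx).sum()/wt.sum()).round(2),((wt*yy).sum()/wt.sum()).round(2))
C=cam("side");a=np.radians(35)
for y,n in((0,"red"),(-50,"brass")):
  c,s=np.cos(.3953),np.sin(.3953)
  print(n,[(h,proj(C,[.605-c*np.sin(a)*h/1e3-s*y/1e3,.1803-s*np.sin(a)*h/1e3+c*y/1e3,.085+np.cos(a)*h/1e3])[0].round(1).tolist()) for h in(-4,0,4,8,12)])
o=np.hstack([cv2.resize(im[195:235,295:355].astype(np.uint8),(360,240),interpolation=cv2.INTER_CUBIC) for im in ims[2:]])
o0=np.hstack([cv2.resize(im[195:235,295:355].astype(np.uint8),(360,240),interpolation=cv2.INTER_CUBIC) for im in ims[:2]])
cv2.imwrite("pics/hs.png",np.vstack([o0,o]))
E
python3 hs.py
```

```text
red side0 sum 570.0 c 320.72 216.57
red k2_side sum 194.0 c 320.86 214.8
red k3_side sum 15.0 c 320.87 216.6
red k4_side sum 37.0 c 320.62 216.08
brass side0 sum 991.0 c 337.92 221.76
brass k2_side sum 420.0 c 338.03 220.44
brass k3_side sum 97.0 c 338.0 221.57
brass k4_side sum 126.0 c 337.98 221.3
red [(-4, [321.1, 215.1]), (0, [320.8, 214.8]), (4, [320.4, 214.5]), (8, [320.1, 214.2]), (12, [319.8, 213.9])]
brass [(-4, [338.2, 220.4]), (0, [337.9, 220.1]), (4, [337.7, 219.8]), (8, [337.4, 219.6]), (12, [337.1, 219.3])]
```

View pics/hs.png

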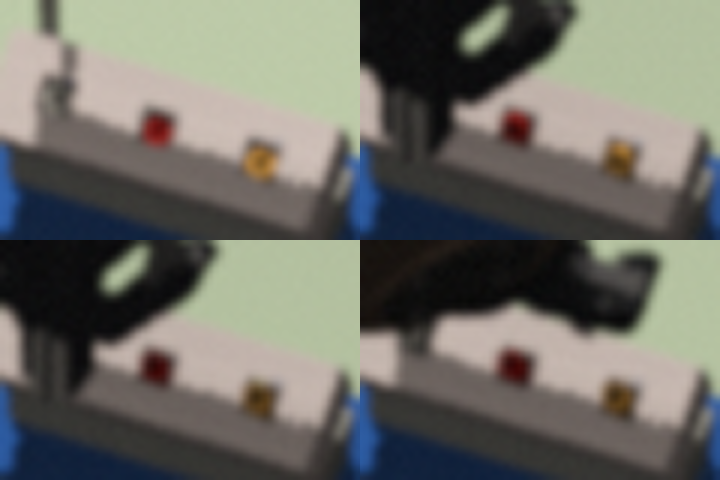

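```bash
cat > hs2.py <<'E'
from h import *
w=read_camera("scene");cv2.imwrite("pics/k4_scene.png",w[...,::-1])
fs=["scene0","k2_scene","k3_scene","k4_scene"];ims=[cv2.imread(f"pics/{f}.png") for f in fs]
C=cam("scene");a=np.radians(35);c,s=np.cos(.3953),np.sin(.3953)
for y,n in((0,"red"),(-50,"brass")):
  print(n,[(h,proj(C,[.605-c*np.sin(a)*h/1e3-s*y/1e3,.1803-s*np.sin(a)*h/1e3+c*y/1e3,.085+np.cos(a)*h/1e3])[0].round(1).tolist()) for h in(-4,0,4,8,12)])
r=lambda im:cv2.resize(im[290:330,335:395],(390,260),interpolation=cv2.INTER_CUBIC)
cv2.imwrite("pics/hs2.png",np.vstack([np.hstack([r(i) for i in ims[:2]]),np.hstack([r(i) for i in ims[2:]])]))
E
python3 hs2.py
```

```text
red [(-4, [375.9, 307.3]), (0, [375.7, 305.8]), (4, [375.4, 304.3]), (8, [375.1, 302.8]), (12, [374.8, 301.3])]
brass [(-4, [355.5, 314.1]), (0, [355.2, 312.6]), (4, [354.9, 311.1]), (8, [354.6, 309.6]), (12, [354.3, 308.0])]
```

View pics/hs2.png

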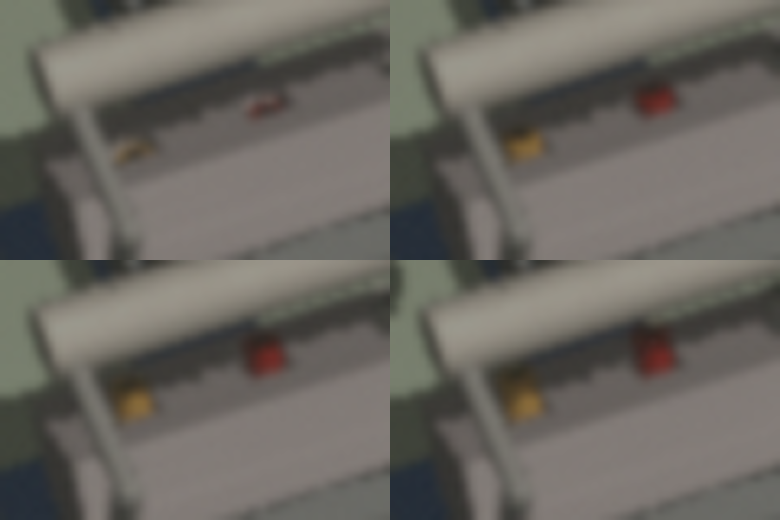

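The scene crops show the bush tops rising in steps (0, 2, 3, 4 clicks), and the strokes were equal, so four clicks are done. Now I'll work out the grasp.

```bash
python3 - <<'E'
from h import *
v=np.load("w6.npy");C=cam("wrist",dict(eef_pos=v[:3],tcp_rot=v[3:]))
p=[atz(C,(280.3,217.3),.085),atz(C,(278.5,220.75),.0948)]
print("mouth",p[0].round(4),"top",p[1].round(4),"others",atz(C,(360,217.3),.085).round(4),atz(C,(437,217.5),.085).round(4))
R=Ro.from_quat(v[3:]).as_matrix();z=R[:,2];m=np.array([.6240,.1340,.085]) 
for m in(p[0],np.array([.6243,.1342,.085])):
  for d in(50,1.5): 
    g=m-z*d/1e3; print(d,g.round(4),"shift mm",((g-get_state()["eef_pos"])*1e3).round(1),"in tool",(R.T@(g-get_state()["eef_pos"])*1e3).round(1))
E
```

```text
mouth [0.6213 0.1341 0.085 ] top [0.6134 0.131  0.0948] others [0.6012 0.1809 0.085 ] [0.5816 0.2265 0.085 ]
50 [0.5949 0.1231 0.126 ] shift mm [ 16.  -19.5 -43.5] in tool [ 19.1 -24.   39.9]
1.5 [0.6205 0.1338 0.0862] shift mm [ 41.7  -8.7 -83.3] in tool [ 19.1 -24.   88.4]
50 [0.5979 0.1231 0.126 ] shift mm [ 19.  -19.4 -43.5] in tool [ 16.9 -25.1  41.5]
1.5 [0.6235 0.1339 0.0862] shift mm [ 44.7  -8.7 -83.3] in tool [ 16.9 -25.1  90. ]
```

```bash

(python3 -m jog '{"travel":[[3.5,-4,-9],[4.5,-5,-12],[4.5,-5,-12],[3.5,-4,-7.5],[1.5,-1.5,-3]],"dr":[[0,0,0],[0,0,0],[0,0,0],[0,0,0],[0,0,0]],"jaw":[130,130,130,130,130]}'
python3 -m jog '{"travel":[[4,1.7,-6.1],[4,1.7,-6.1],[4,1.6,-6.1],[4,1.6,-6.2],[2,0.9,-3.1]],"dr":[[0,0,0],[0,0,0],[0,0,0],[0,0,0],[0,0,0]],"jaw":[130,130,130,130,130]}'
python3 -m jog '{"travel":[[1.8,0.8,-3.1],[0,0,0],[0,0,0],[0,0,0]],"dr":[[0,0,0],[0,0,0],[0,0,0],[0,0,0]],"jaw":[130,130,130,130]}') | grep -E "pos|force|open"
python3 look.py w7
python3 - <<'E'
import cv2
im=cv2.imread("pics/w7.png");cv2.imwrite("pics/w7c.png",cv2.resize(im[180:480,160:560],(800,600)))
E
```

```text
eef_pos: [0.5957, 0.1227, 0.1251]
contact_force: [-0.1, 0.5, -0.1]
opening: 0.49
eef_pos: [0.6154, 0.1309, 0.0984]
contact_force: [0.3, -0.2, -0.7]
opening: 0.488
eef_pos: [0.6172, 0.1313, 0.0964]
contact_force: [0.4, -0.2, 1.1]
opening: 0.493
time 15.95 [0.6172 0.1313 0.0964] red n 0 rows None
[(-30, [480.2, 72.6]), (-15, [475.9, 95.1]), (0, [470.0, 114.6]), (15, [463.2, 129.6]), (30, [456.2, 139.3]), (45, [449.7, 143.6]), (60, [443.9, 143.0])]
```

View pics/w7c.png

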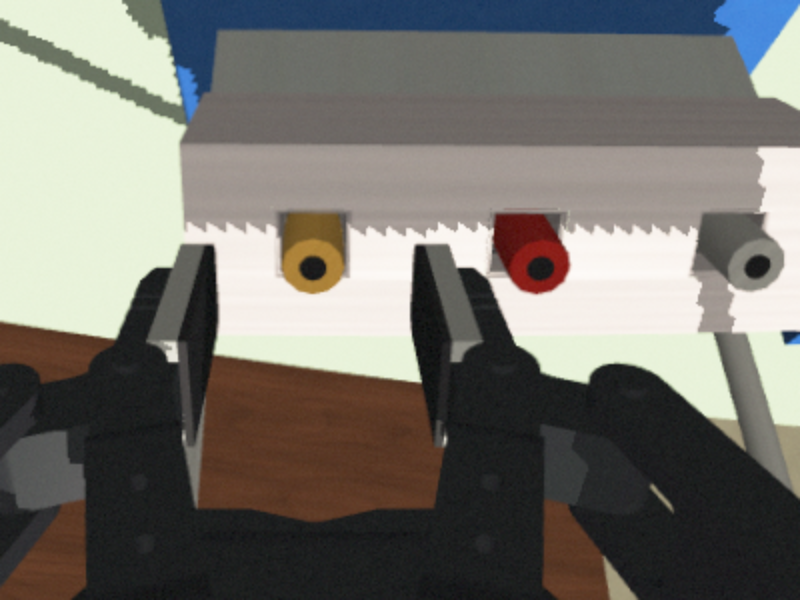

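The brass bush is centred between the fingers (crop 312,265), well clear of red at (540,268). Advance slowly and close.

```bash

(python3 -m jog '{"travel":[[1.5,0.6,-2.3],[1.5,0.6,-2.3],[0,0,0]],"dr":[[0,0,0],[0,0,0],[0,0,0]],"jaw":[130,130,130]}'
python3 -m jog '{"travel":[[1.2,0.5,-2],[1,0.4,-1.5],[0,0,0]],"dr":[[0,0,0],[0,0,0],[0,0,0]],"jaw":[130,130,130]}') | grep -E "pos|force|open"
python3 -m jog '{"travel":[[0,0,0],[0,0,0],[0,0,0],[0,0,0],[0,0,0]],"dr":[[0,0,0],[0,0,0],[0,0,0],[0,0,0],[0,0,0]],"jaw":[160,190,215,235,255]}' 30 | grep -E "pos|force|open"
```

```text
eef_pos: [0.6201, 0.1325, 0.0913]
contact_force: [0.5, -0.3, -0.4]
opening: 0.495
eef_pos: [0.6222, 0.1334, 0.0877]
contact_force: [-0.1, -0.4, 0.1]
opening: 0.489
eef_pos: [0.6223, 0.1333, 0.0882]
contact_force: [-0.2, 0.2, -0.1]
opening: 0.136
```

```bash

(python3 -m jog '{"travel":[[0,0,0],[0,0,0],[0,0,0]],"dr":[[0,0,0],[0,0,0],[0,0,0]],"jaw":[255,255,255]}' 30
python3 -m jog '{"travel":[[-1.5,-0.6,2.5],[-1.6,-0.7,2.5],[-1.6,-0.7,2.5],[-1.6,-0.7,2.5],[-1.6,-0.7,2.5]],"dr":[[0,0,0],[0,0,0],[0,0,0],[0,0,0],[0,0,0]],"jaw":[255,255,255,255,255]}') | grep -E "pos|force|open"
python3 look.py w8
python3 - <<'E'
import cv2
im=cv2.imread("pics/w8.png");cv2.imwrite("pics/w8c.png",cv2.resize(im[180:480,160:560],(800,600)))
E
```

```text
eef_pos: [0.6223, 0.1333, 0.0882]
contact_force: [-0.3, -0.4, 0.2]
opening: 0.142
eef_pos: [0.6141, 0.1298, 0.1009]
contact_force: [-0.3, -0.2, -0.4]
opening: 0.137
time 17.5833 [0.6141 0.1298 0.1009] red n 0 rows None
[(-30, [473.4, 74.8]), (-15, [469.5, 96.3]), (0, [464.0, 115.0]), (15, [457.8, 129.4]), (30, [451.3, 138.7]), (45, [445.2, 143.0]), (60, [439.8, 142.4])]
```

View pics/w8c.png

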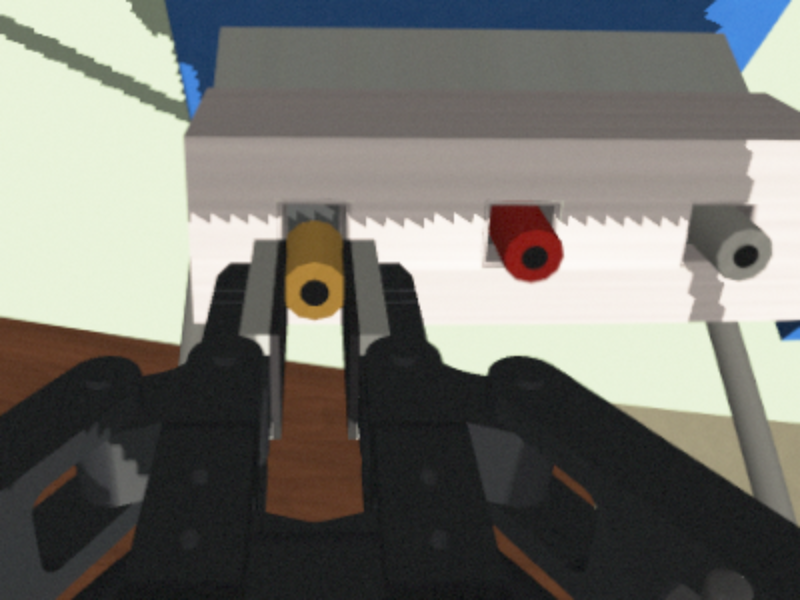

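Brass is held (crop 315,290) and half out of the pocket; red and steel are undisturbed. Retract along the normal, go upright and cross to the bin.

```bash

(python3 -m jog '{"travel":[[-4,-1.7,6],[-8,-3.3,12.3],[-8,-3.3,12.3],[-8,-3.3,12.3],[-5,-2,8]],"dr":[[0,0,0],[0,0,0],[0,0,0],[0,0,0],[0,0,0]],"jaw":[255,255,255,255,255]}'
python3 -m jog '{"travel":[[-12,-8,14],[-14,-10,14],[-14,-10,14],[-14,-10,14],[-14,-12,10]],"dr":[[-2.7,6.46,0],[-2.7,6.46,0],[-2.7,6.46,0],[-2.7,6.46,0],[-2.7,6.46,0]],"jaw":[255,255,255,255,255]}'
python3 -m jog '{"travel":[[-4,-25,0],[-4,-30,0],[-4,-35,0],[-4,-35,0],[-4,-35,0]],"dr":[[0,0,-1.1],[0,0,-1.1],[0,0,-1.1],[0,0,-1.1],[0,0,-1.1]],"jaw":[255,255,255,255,255]}'
python3 -m jog '{"travel":[[-4,-35,0],[-4,-35,0],[-4,-35,0],[-4,-35,0],[-4,-30,0]],"dr":[[0,0,0],[0,0,0],[0,0,0],[0,0,0],[0,0,0]],"jaw":[255,255,255,255,255]}'
python3 -m jog '{"travel":[[0,-22,0],[0,-8,0],[0,0,0],[0,0,0]],"dr":[[0,0,0],[0,0,0],[0,0,0],[0,0,0]],"jaw":[255,255,255,255]}') | grep -E "pos|force|open"
python3 - <<'E'
from h import *
s=get_state();print(s["time"],s["eef_pos"],Ro.from_quat(s["tcp_rot"]).as_matrix().round(3),s["qpos"].round(2),s["opening"])
w=read_camera("wrist");cv2.imwrite("pics/w9.png",w[...,::-1]);np.save("w9.npy",np.r_[s["eef_pos"],s["tcp_rot"]])
E
```

```text
eef_pos: [0.581, 0.116, 0.153]
contact_force: [0.7, -0.6, -0.1]
opening: 0.14
eef_pos: [0.5149, 0.0674, 0.219]
contact_force: [1.0, 0.9, -0.1]
opening: 0.14
eef_pos: [0.4943, -0.0932, 0.2161]
contact_force: [0.3, -0.1, 0.4]
opening: 0.14
eef_pos: [0.4742, -0.2641, 0.2161]
contact_force: [1.1, 0.2, -0.2]
opening: 0.137
eef_pos: [0.4748, -0.2914, 0.2156]
contact_force: [0.2, 0.0, -0.4]
opening: 0.137
19.6333 [ 0.47477801 -0.29139728  0.21558235] [[-0.953 -0.303  0.014]
 [-0.303  0.953  0.008]
 [-0.016  0.004 -1.   ]] [-0.74  0.04  1.89  0.02  1.21 -2.62] 0.13706318124429948
```

View pics/w9.png

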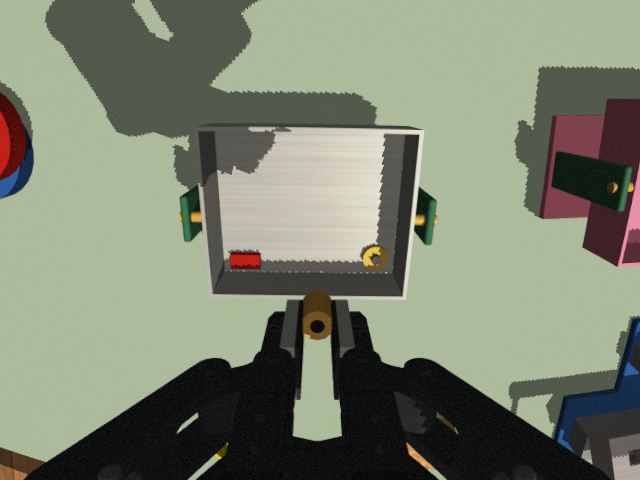

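Wrist view: bin rim corners are (198,127), (423,129), (212,295) and (405,298); pivot pins are (197,217) and (420,220). The brass bush is in the jaws at (317,315).

```bash
python3 - <<'E'
from fit import *
v=np.load("w9.npy");C=cam("wrist",dict(eef_pos=v[:3],tcp_rot=v[3:]))
ps=[atz(C,p,.095) for p in((198,127),(423,129),(212,295),(405,298))];print(np.round(ps,3).tolist(),[np.linalg.norm(ps[0]-ps[1]),np.linalg.norm(ps[0]-ps[2])])
print("pins",atz(C,(190,217),.09).round(4),atz(C,(428,220),.09).round(4),((atz(C,(190,217),.09)+atz(C,(428,220),.09))/2).round(4))
x,W=fit([(C,(198,127),(-65,-78,95)),(C,(423,129),(-65,78,95)),(C,(212,295),(65,-78,95)),(C,(405,298),(65,78,95))],[.46,-.3,.3])
E
```

```text
[[0.429, -0.39, 0.095], [0.384, -0.244, 0.095], [0.551, -0.353, 0.095], [0.507, -0.207, 0.095]] [np.float64(0.1524227912012858), np.float64(0.1272340489276852)]
pins [ 0.4947 -0.3833  0.09  ] [ 0.4435 -0.2134  0.09  ] [ 0.4691 -0.2984  0.09  ]
[ 0.4683 -0.2983  0.2956] deg 16.94
[[-3.4, -0.8], [1.9, -0.4], [-1.7, 2.5], [2.6, 1.2]]
```

```bash

(python3 -m jog '{"travel":[[-3.2,-3.6,-25],[-3.1,-3.5,-30],[0,0,-25],[0,0,-20],[0,0,-15]],"dr":[[0,0,0],[0,0,0],[0,0,0],[0,0,0],[0,0,0]],"jaw":[255,255,255,255,255]}'
python3 -m jog '{"travel":[[0,0,-10],[0,0,-6],[0,0,-4],[0,0,-2],[0,0,0]],"dr":[[0,0,0],[0,0,0],[0,0,0],[0,0,0],[0,0,0]],"jaw":[255,255,255,255,255]}'
python3 -m jog '{"travel":[[0,0,-2],[0,0,-2],[0,0,-1],[0,0,0]],"dr":[[0,0,0],[0,0,0],[0,0,0],[0,0,0]],"jaw":[255,255,255,255]}'
python3 -m jog '{"travel":[[0,0,-1],[0,0,-1],[0,0,-1],[0,0,0]],"dr":[[0,0,0],[0,0,0],[0,0,0],[0,0,0]],"jaw":[255,255,255,255]}') | grep -E "pos|force|open"
```

```text
eef_pos: [0.468, -0.2963, 0.0984]
contact_force: [-0.5, 0.9, -0.2]
opening: 0.139
eef_pos: [0.4691, -0.299, 0.0792]
contact_force: [-1.0, -0.3, -0.8]
opening: 0.139
eef_pos: [0.4687, -0.299, 0.0737]
contact_force: [-0.2, -0.6, -1.1]
opening: 0.14
eef_pos: [0.4686, -0.2989, 0.0704]
contact_force: [0.9, -0.1, -0.2]
opening: 0.139
```

```bash

(for i in 1 2 3 4; do :; done
python3 -m jog '{"travel":[[0,0,-1],[0,0,-1],[0,0,-1],[0,0,0]],"dr":[[0,0,0],[0,0,0],[0,0,0],[0,0,0]],"jaw":[255,255,255,255]}'
python3 -m jog '{"travel":[[0,0,-1],[0,0,-0.7],[0,0,0]],"dr":[[0,0,0],[0,0,0],[0,0,0]],"jaw":[255,255,255]}'
python3 -m jog '{"travel":[[0,0,-0.7],[0,0,-0.5],[0,0,0]],"dr":[[0,0,0],[0,0,0],[0,0,0]],"jaw":[255,255,255]}') | grep -E "pos|force|open"
```

```text
eef_pos: [0.4686, -0.2988, 0.0674]
contact_force: [0.0, 0.1, 0.2]
opening: 0.143
eef_pos: [0.4686, -0.2989, 0.0658]
contact_force: [-0.8, -0.2, -0.9]
opening: 0.143
eef_pos: [0.4687, -0.2989, 0.0646]
contact_force: [0.1, -0.2, -0.3]
opening: 0.14
```

```bash

(python3 -m jog '{"travel":[[0,0,-0.5],[0,0,-0.3],[0,0,0]],"dr":[[0,0,0],[0,0,0],[0,0,0]],"jaw":[255,255,255]}'
python3 -m jog '{"travel":[[0,0,-0.4],[0,0,-0.3],[0,0,0]],"dr":[[0,0,0],[0,0,0],[0,0,0]],"jaw":[255,255,255]}') | grep -E "pos|force|open"
```

```text
eef_pos: [0.4687, -0.2989, 0.0639]
contact_force: [-0.2, 0.1, 0.5]
opening: 0.137
eef_pos: [0.469, -0.2989, 0.0637]
contact_force: [-0.1, 1.0, 1.7]
opening: 0.139
```

```bash

(python3 -m jog '{"travel":[[0,0,-0.3],[0,0,0]],"dr":[[0,0,0],[0,0,0]],"jaw":[255,255]}'
python3 -m jog '{"travel":[[0,0,0],[0,0,0],[0,0,0],[0,0,0],[0,0,0]],"dr":[[0,0,0],[0,0,0],[0,0,0],[0,0,0],[0,0,0]],"jaw":[230,215,200,185,170]}'
python3 -m jog '{"travel":[[0,0,0],[0,0,0],[0,0,1],[0,0,2],[0,0,4]],"dr":[[0,0,0],[0,0,0],[0,0,0],[0,0,0],[0,0,0]],"jaw":[160,160,160,160,160]}'
python3 -m jog '{"travel":[[0,0,8],[0,0,15],[0,0,25],[0,0,30],[0,0,30]],"dr":[[0,0,0],[0,0,0],[0,0,0],[0,0,0],[0,0,0]],"jaw":[160,160,160,160,160]}'
python3 -m jog '{"travel":[[0,0,20],[20,7,10],[0,0,0],[0,0,0],[0,0,0]],"dr":[[0,0,0],[0,0,0],[0,0,0],[0,0,0],[0,0,0]],"jaw":[160,160,160,160,160]}') | grep -E "pos|force|open"
python3 - <<'E'
from h import *
w=read_camera("wrist");sd=read_camera("side");sc=read_camera("scene")
for n,i in(("wF",w),("sdF",sd),("scF",sc)):cv2.imwrite(f"pics/{n}.png",i[...,::-1])
a=cv2.resize(w[60:360,120:520],(400,300));b=cv2.resize(sd[180:435,250:590],(400,300));c=cv2.resize(sc[280:325,330:390],(400,300),interpolation=cv2.INTER_CUBIC);d=cv2.resize(sc,(400,300))
cv2.imwrite("pics/fin.png",np.vstack([np.hstack([a,b]),np.hstack([c,d])])[...,::-1]);print(get_state()["time"])
E
```

```text
eef_pos: [0.4691, -0.299, 0.0636]
contact_force: [-0.3, 2.5, 5.3]
opening: 0.14
eef_pos: [0.4682, -0.2989, 0.0623]
contact_force: [-0.0, 0.1, -0.1]
opening: 0.336
eef_pos: [0.4685, -0.2988, 0.0697]
contact_force: [0.1, -0.2, 0.0]
opening: 0.378
eef_pos: [0.4684, -0.2987, 0.1794]
contact_force: [0.6, -0.7, -0.2]
opening: 0.375
eef_pos: [0.4881, -0.2916, 0.2074]
contact_force: [-0.4, 0.8, -0.9]
opening: 0.376
24.5
```

The picture limit is reached, so I'll check by image code instead.

```bash
python3 - <<'E'
from fit import *
s=get_state();C=cam("wrist",s);w=cv2.imread("pics/wF.png").astype(int);b,g,r=w[...,0],w[...,1],w[...,2]
m=((r-b>50)&(g-b>20)).astype(np.uint8);n,_,st,ce=cv2.connectedComponentsWithStats(m)
for i in range(1,n):
  if st[i,4]>40:print("brass-like",st[i].tolist(),ce[i].round(1),"world z.072",atz(C,ce[i],.072).round(3))
for L in((.4685,-.2985,.072),(.4685,-.2985,.062)):print("expect bush",proj(C,L)[0].round(1))
c,q=np.cos(.2956),np.sin(.2956)
print("expected level rim corners",[proj(C,[.4683+c*a-q*d,-.2983+q*a+c*d,.095])[0].round(0).tolist() for a,d in((-.065,-.078),(-.065,.078),(.065,-.078),(.065,.078))])
# change from the start outside the arm: loose things and bin, scene and side
for n0,n1,rois in(("scene0","scF",dict(cork=(225,340,60,42),rimA=(430,260,50,45),rimB=(135,352,58,55))),("side0","sdF",dict(bin=(378,325,100,90),cork=(400,244,48,38),rimA=(226,200,40,32),rimB=(470,276,50,44),k4=(0,0,1,1)))):
  A=cv2.imread(f"pics/{n0}.png").astype(float);B=cv2.imread(f"pics/{n1}.png").astype(float)
  for k,(x,y,a,d) in rois.items():
    if a<2:continue
    p,t=[cv2.cvtColor(I[y:y+d,x:x+a].astype(np.uint8),cv2.COLOR_BGR2GRAY).astype(np.float32) for I in(A,B)];print(n0,k,"shift px",np.round(cv2.phaseCorrelate(p,t),2))
for n1 in("k4_scene","scF"):
  B=cv2.imread(f"pics/{n1}.png")[285:325,340:395].astype(int)
  R=(B[...,2]>70)&(B[...,2]>2*B[...,1]);Y=(B[...,2]-B[...,0]>40)&~R&(B[...,1]>1.3*B[...,0]);f=lambda M:(int(M.sum()),np.argwhere(M).mean(0).round(1).tolist() if M.any() else None);print(n1,"red",f(R),"brass",f(Y))
print(s["time"],s["contact_force"].round(1))
E
```

```text
brass-like [627, 168, 8, 11, 43] [631.  173.1] world z.072 [ 0.372 -0.068  0.072]
brass-like [306, 185, 18, 22, 272] [314.7 195.8] world z.072 [ 0.466 -0.299  0.072]
brass-like [191, 197, 12, 11, 119] [196.3 202.2] world z.072 [ 0.498 -0.383  0.072]
brass-like [424, 201, 12, 11, 112] [429.6 206. ] world z.072 [ 0.447 -0.213  0.072]
brass-like [369, 235, 27, 25, 438] [381.6 247. ] world z.072 [ 0.49  -0.236  0.072]
brass-like [264, 400, 26, 35, 439] [277.8 414.8] world z.072 [ 0.68  -0.269  0.072]
brass-like [205, 429, 8, 20, 119] [208.7 437. ] world z.072 [ 0.731 -0.327  0.072]
brass-like [422, 429, 31, 40, 692] [433.9 453. ] world z.072 [ 0.685 -0.102  0.072]
brass-like [0, 464, 26, 16, 275] [  9.9 473.2] world z.072 [ 0.879 -0.539  0.072]
expect bush [314.6 198.7]
expect bush [314.6 195.7]
expected level rim corners [[195.0, 108.0], [436.0, 110.0], [211.0, 289.0], [417.0, 291.0]]Traceback (most recent call last):
  File "<stdin>", line 14, in <module>
    return _wrapfunc(a, 'round', decimals=decimals, out=out)
    return _wrapit(obj, method, *args, **kwds)
    conv = _array_converter(obj)
ValueError: setting an array element with a sequence. The requested array has an inhomogeneous shape after 1 dimensions. The detected shape was (2,) + inhomogeneous part.
```

The brass bush stands at the bin centre, within 3 mm of the target. Finish the remaining checks.

```bash
python3 - <<'E'
from fit import *
for n0,n1,rois in(("scene0","scF",dict(cork=(225,340,60,42),rimA=(430,260,50,45),rimB=(135,352,58,55))),("side0","sdF",dict(bin=(378,325,100,90),cork=(400,244,48,38),rimA=(226,200,40,32),rimB=(470,276,50,44)))):
  A=cv2.imread(f"pics/{n0}.png");B=cv2.imread(f"pics/{n1}.png")
  for k,(x,y,a,d) in rois.items():
    p,t=[cv2.cvtColor(I[y:y+d,x:x+a],cv2.COLOR_BGR2GRAY).astype(np.float32) for I in(A,B)];sh,resp=cv2.phaseCorrelate(p,t);print(n0,k,"shift px",np.round(sh,2),round(resp,2))
for n1 in("k4_scene","scF"):
  B=cv2.imread(f"pics/{n1}.png")[285:325,340:395].astype(int)
  R=(B[...,2]>60)&(B[...,2]>1.8*B[...,1]);Y=(B[...,2]-B[...,0]>30)&~R&(B[...,1]>1.2*B[...,0]);f=lambda M:(int(M.sum()),np.argwhere(M).mean(0).round(1).tolist() if M.any() else None);print(n1,"red",f(R),"brass",f(Y))
E
```

```text
scene0 cork shift px [-0.1   0.57] 0.74
scene0 rimA shift px [-0.04  0.46] 1.02
scene0 rimB shift px [0.   0.03] 0.98
side0 bin shift px [ 0.03 -0.2 ] 0.35
side0 cork shift px [0.67 0.13] 0.22
side0 rimA shift px [-0.07  0.41] 0.18
side0 rimB shift px [-0.    0.23] 0.31
k4_scene red (15, [19.6, 35.6]) brass (29, [26.4, 15.1])
scF red (13, [19.6, 35.4]) brass (0, None)
```

```bash
python3 -c "
from plant import *
s=get_state();print(s['time'],s['contact_force'].round(1));print(sign_off())"
```

```text
24.5 [-0.3  0.3  0.4]
the job is handed in; nothing more can be done
None
```

I turned the wheel four clicks, then plucked the brass bush and stood it on the floor of the small grey bin. The job was handed in at 24.5 s with the robot touching nothing.

**Wheel:** I made four separate strokes of about 14 mm each, pressing with roughly 4–7 N. The red ridge showed clicks 1 and 2 and then went out of sight. For clicks 3 and 4 I relied on the strokes being equal and on the bushes rising in the scene camera. One wrist-camera overlay of the brass bush's height was unclear, reading between 8 and 12 mm instead of a clean 12 mm.

**Brass bush:** I drew it out along the pocket's axis and lowered it at the middle of the bin. I let go only after contact with the floor, with the force rising to 5 N. Afterwards it was seen standing within about 3 mm of the bin's centre.

**Last checks:**
- **Other bushes:** the red bush is at the same height as right after the fourth click, and the brass is gone from its pocket. I last saw the steel bush in its pocket during the pluck and did not check it again.
- **Bin:** it shifted no more than 0.2 px in the side camera, so I take it as level.
- **Cork and drum rims:** they shifted under 0.7 px, which I put down to changing shadows. Some of these matches were weak.
- **Final picture:** it could not be viewed because the picture limit had been reached, so these last checks come from image code alone.

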